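Reset the fume extractor's control box with the stylus

TASK

The fume extractor on this watchmaker's bench has tripped: lift the yellow dust cap off the reset port of the grey control box and set it down in the blue cap holder, then take the orange stylus from its stand, reach it down through the port and press the recessed reset button fully down without forcing it. Finish while still gripping the stylus and holding the button down; leave the other loose things on the bench where they are.

Things in the scene. Friction and masses are not known exactly. Their poses are not given: they have to be found in the camera images.
- control_box: Grey control box, fixed to the bench: 110 (its x) x 130 (its y) x 70 mm high, origin at the centre of its underside, z up. On its flat top stands a round steel collar (24 mm outside, 8 mm high) around the reset port.
- port (a point): Centre of the mouth of the reset port, level with the collar's top, 78 mm above the bench; it lies at x -20, y +25 mm in the control box's frame. The port is a vertical round hole 16 mm across, with the red reset button's flat top 30 mm below this mouth.
- reset_button (a joint): Travel of the reset button in m: 0 is up, 0.006 fully down (vertical travel 6 mm). Its spring pushes back with 1.5 N at first and 4.5 N when fully down; it springs up when let go. The button is 13 mm across.
- dust_cap: Loose yellow cap, 32 mm across and 34 mm high, about 30 g, origin at the centre of its underside, z up. Its underside has a recess 27 mm across and 7 mm deep which sits loosely over the port's collar, so that at the start its underside is 71 mm above the bench (1 mm above the box's top). Lifts straight off.
- cap_holder: Blue round dish fixed to the bench: 56 mm outside, 12 mm high, its round pocket 44 mm across and 7 mm deep. Origin at the centre of its underside.
- holder_floor (a point): Centre of the floor of the cap holder's pocket, 5 mm above the bench; the cap's underside belongs here.
- stylus_stand: Dark wooden block fixed to the bench, 64 x 64 x 50 mm high, with a vertical hole 13 mm across in the middle of its top. Origin at the centre of its underside.
- stylus: Loose stylus, 120 mm long, about 45 g: a steel shaft 8 mm across for the first 45 mm from the tip, then a round orange handle 18 mm across and 75 mm long. Origin at the tip of the shaft, z along it towards the handle. It starts upright in the stand, tip down, its handle's shoulder resting on the stand's top (tip 5 mm above the bench, handle from 50 to 125 mm above the bench).
- stylus_tip (a point): Tip of the stylus's shaft (same as the stylus's origin).
- ceramic_beaker: Bystander: white ceramic beaker, 72 mm across, 85 mm high, origin under its centre.
- dark_jar: Bystander: amber glass jar, 58 mm across, 75 mm high, origin under its centre.
- screwdriver_pot: Bystander: black pot of fine screwdrivers, 64 mm across, 92 mm high, origin under its centre.
- oil_bottle: Bystander: small clear oil bottle with red top, 30 mm across, 55 mm high, origin under its centre.
- loupe: Bystander: black eyepiece loupe, 34 mm across, 26 mm high, origin under its centre.
- red_marker: Bystander: red marker lying flat, 120 mm long (its x), 12 mm thick, origin under its centre.
Things that resemble listed ones, but are neither listed nor needed, are in the scene too. Of the things shaped like the dust_cap, the yellow one is meant.

How it is judged:
By the outcome, as a careful person would: the job done as asked, in the order asked, and still so for the second after the job is handed in, while the arm keeps its last pose, push and grip.
It also fails if it takes over 61 s, if anything falls off the work surface, if the arm or the gripper's body presses on something with over 40 N, if the wrist force passes 120 N, or if a joint passes its speed limit or range.

ROBOT

A 7-joint arm with a two-finger parallel gripper is mounted at the origin on the work surface. World frame = base frame: x ahead of the robot, y to its left, z up, the work surface at z = 0. Lengths are in m, angles in rad, forces in N, time in s.
With the tool pointing down it reaches from about 0.4 to 0.875 m from the base axis. Payload 6.5 kg.
Tool frame: the origin (TCP) lies at the very end of the fingers, on their centre line; the grasp point (between the pads) lies r.pinch_z behind it (r.pinch_z is the distance from the TCP to the grasp point, in m); x points along the fingers, z is the direction in which the jaws open and shut, and the axes are right-handed (so a half turn about x gives the same grasp; the last joint's range is limited). The gripper opens to 85 mm and grips with 20 to 120 N. Pads are 22 mm wide; open, the fingers measure 114 mm over their backs; the gripper's body (76 mm by 85 mm) begins 54 mm behind the grasp point. The pads swing forward as they close: fully open they stand 13 mm farther back than shut.
Start: joints at [-1.192, 0.536, -0.004, 1.538, 0.003, 1.067, -0.071], TCP at [0.28, 0.587, 0.231] pointing down, gripper open.
Joint ranges: [-2.7, 2.7], [-0.37, 2.16], [-1.27, 1.26], [0.24, 2.4], [-1.31, 4.45], [0.19, 1.91], [-2.76, 2.76]. Speed limits (rad/s): [2.39, 2.39, 3.14, 3.14, 3.14, 3.14, 3.14].

INTERFACE

Orientations are given as a unit quaternion [x, y, z, w].
In Python, from station import r gives the robot as it stands.
- The arm moves only by the tool carry_out, never from a script. Its argument "motion" is a list of rows, each a list of 6 numbers: the shift along the tool's x, y, z in mm, then the turn, a rotation vector about the tool's x, y, z in degrees. A call has 1 to 12 rows; each row is the pose to reach, as a shift and turn from the pose commanded when the call began, along the tool's axes at that moment; what a row does not reach only later rows make up. A row lasts 1/10 s, in which the tool goes at most 50 mm and 8.59 degrees, less where a joint would pass 70% of its speed; a pose out of reach is approached as far as the arm can. A call with a gripper value outside its range is refused whole. "claw" is the gripper command: -1 is fully open, 1 is shut, values between are in proportion, set as the call begins (left out, the last holds). The fingers move at their own pace and stop on an object; "force" is the grip in N (left out, the last holds). Time passes only in rows, so rows that repeat a pose let the fingers close. It gives the time, the measured TCP pose, the force and the opening at its end, in the units of the state.
- r.get_state(): the state, without advancing time (a new reading comes with each control period).
- r.snapshot(name): name is "scene" or "side" or "wrist"; returns a dict with "color" (384x512x3 uint8, red, green, blue), "K" (3x3 intrinsics, pixels), "T" (4x4, takes a point from camera to world coordinates); the wrist camera has in their place "hand_eye" (4x4, takes a point from camera to tool coordinates, whose origin is the TCP and whose axes are the tool frame's). Camera axes: x right, y down, z forward; pixel columns grow to the right and rows downward; lengths in m; the calibration is good to about 2 mm. A picture is of the moment at which its call begins: read the wrist's pose just before it. There is no depth.
- r.job_done(): hands the job in, once; it reports no verdict.
The state is a dict: "time_s": time; "joint_positions": joint angles; "qd": joint speeds; "tau": joint torques, N m; "position": TCP position; "ee_rot": TCP orientation; "wrist_force": force on the tool from outside, world axes, zero at the start; "moment": the same for the moment, N m; "finger_gap": opening from 0.0 (shut) to 1.0 (fully open).
Only numpy, scipy, OpenCV 4.12 (cv2) and the standard library are available. Lean on these libraries where they do the work, as an engineer would, in place of code of your own. Each camera call takes 0.05 s, during which the arm holds its last target. There are 200 camera calls.

## Working session

There is one attempt and no reset: what is moved stays moved. The work goes in short steps, Python scripts to look and compute and a tool call to move; the robot and the scene stay as the last step left them, time stands still between calls to the robot, and variables do not carry over. Pictures are saved under pics/ and viewed, about 8 in all and at most 12, crops included, and the job is handed in when it is done.

Besides the shell and the picture viewer there is one more tool, called after "Request:" by a JSON object that holds its "op" and its "data". carry_out: Moves the arm, as the interface text tells. Its arguments: {"type":"object","properties":{"motion":{"type":"array"},"claw":{"type":"number"},"force":{"type":"number"}},"required":["motion"]}

```bash
mkdir -p pics; ls
python3 - <<'E'
from station import r
import cv2,numpy as np
s=r.get_state();print(s['time_s'],s['position'],s['ee_rot'],s['finger_gap'],r.pinch_z)
for n in('scene','side'):
    d=r.snapshot(n);cv2.imwrite(f'pics/{n}0.png',d['color'][:,:,::-1]);np.savez(f'{n}0.npz',**d);print(d['K'],d['T'])
a=cv2.imread('pics/scene0.png');b=cv2.imread('pics/side0.png')
d=r.snapshot('wrist');cv2.imwrite('pics/wrist0.png',d['color'][:,:,::-1]);print(d['K'],d['hand_eye'])
E
```

```text
pics
0.0 [0.2794186  0.58617224 0.23041398] [-0.37778666  0.59845918  0.37706002  0.59745258] 1.0015450879463033 0.0187
[[355.57655061   0.         258.63682209]
 [  0.         355.57655061 190.71855998]
 [  0.           0.           1.        ]] [[-0.74695384  0.37539221 -0.54876284  1.19895078]
 [ 0.66447869  0.3929564  -0.63565189  0.75257287]
 [-0.02297889 -0.83944384 -0.54296042  0.69951765]
 [ 0.          0.          0.          1.        ]]
[[368.2846584    0.         252.76241043]
 [  0.         368.2846584  190.17765251]
 [  0.           0.           1.        ]] [[ 0.99662093 -0.07078299  0.04167124  0.55053899]
 [-0.08107649 -0.76642057  0.63720179 -0.81264547]
 [-0.01316536 -0.63842719 -0.76956961  1.07518678]
 [ 0.          0.          0.          1.        ]]
[[279.78505873   0.         253.34441188]
 [  0.         279.78505873 190.78988384]
 [  0.           0.           1.        ]] [[-5.04583523e-04 -3.28035378e-01  9.44665304e-01 -1.42558820e-01]
 [ 2.56387607e-04 -9.44665435e-01 -3.28035287e-01  8.40956606e-02]
 [ 9.99999840e-01  7.66792758e-05  5.60766819e-04 -5.25329300e-04]
 [ 0.00000000e+00  0.00000000e+00  0.00000000e+00  1.00000000e+00]]
```

View pics/scene0.png

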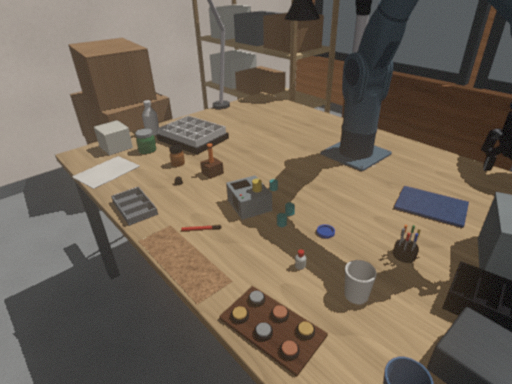

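View pics/side0.png

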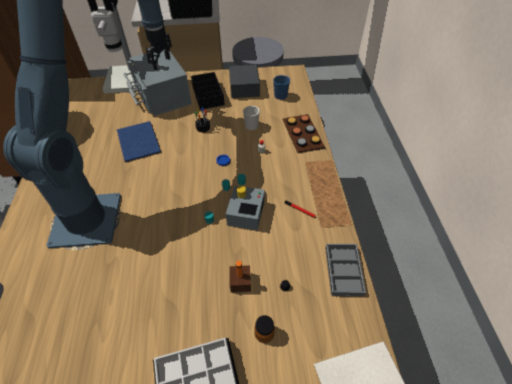

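The scene view shows the yellow cap on the grey box at (257,185), and teal cap-like things at (273,184), (291,209) and (282,219). The blue dish is at (326,231) and the stylus in its stand at (211,155). In the side view these are the cap (241,191), teal things (226,185), (241,180) and (209,217), dish (223,160), and stylus (239,266). Other caps sit in the tray at (270,325) in the scene view. I'll choose the yellow one on the box and check it in a close crop.

```bash
cat > h.py <<'E'
import numpy as np,cv2
from scipy.spatial.transform import Rotation as R
def ray(K,T,uv):
    d=T[:3,:3]@np.linalg.solve(K,[uv[0],uv[1],1.]);return T[:3,3],d/np.linalg.norm(d)
def plane(K,T,uv,z):
    o,d=ray(K,T,uv);return o+d*(z-o[2])/d[2]
def tri(a,b):
    A=np.zeros((3,3));y=np.zeros(3)
    for o,d in(a,b):
        P=np.eye(3)-np.outer(d,d);A+=P;y+=P@o
    return np.linalg.solve(A,y)
def blobs(img,lo,hi,mn=8):
    h=cv2.cvtColor(img,cv2.COLOR_RGB2HSV);m=cv2.inRange(h,np.array(lo),np.array(hi))
    n,_,st,c=cv2.connectedComponentsWithStats(m)
    return [(c[i].round(1),st[i].tolist()) for i in range(1,n) if st[i][4]>=mn]
def tool(s,p):  # world target (TCP) -> shift in tool axes, mm
    return R.from_quat(s['ee_rot']).inv().apply(np.array(p)-s['position'])*1000
E
python3 - <<'E'
from h import *
S={n:np.load(n+'0.npz') for n in('scene','side')}
for n,d in S.items():
    for c,lo,hi in(('yellow',(22,150,120),(32,255,255)),('blue',(112,150,60),(128,255,255)),('orange',(5,190,150),(15,255,255)),('teal',(82,100,40),(98,255,255))):
        print(n,c,[(b[0].tolist(),b[1]) for b in blobs(d['color'],lo,hi)])
a=S['scene']['color'][150:250,190:350];b=S['side']['color'][140:300,180:310]
a=cv2.resize(a,None,fx=4.5,fy=4.5,interpolation=2)[:,:,::-1];cv2.imwrite('pics/ca.png',a)
cv2.imwrite('pics/cb.png',cv2.resize(b,None,fx=3.7,fy=3.7,interpolation=2)[:,:,::-1])
E
```

```text
scene yellow []
scene blue []
scene orange []
scene teal []
side yellow [([241.1, 189.2], [237, 186, 9, 7, 49])]
side blue []
side orange [([238.4, 263.2], [236, 261, 6, 5, 21])]
side teal [([241.1, 178.9], [238, 174, 7, 11, 69]), ([225.8, 184.7], [223, 180, 7, 11, 60]), ([208.9, 217.0], [205, 212, 9, 11, 82])]
```

View pics/ca.png

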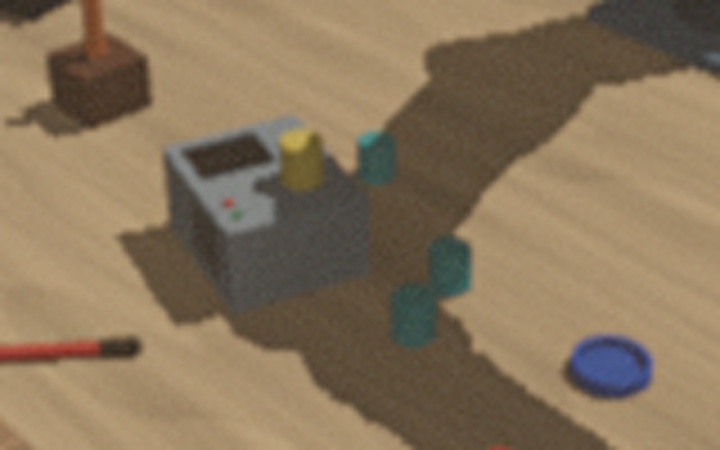

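View pics/cb.png

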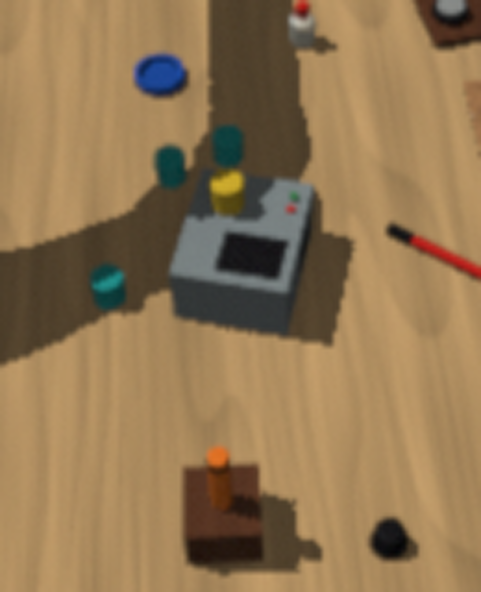

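The crops show one yellow cap, on the box (side crop (227,182)). The three teal ones stand on the bench, so the choice is clear. Next I'll compute positions.

Run:
```python
from h import *
from station import r
S={n:np.load(n+'0.npz') for n in('scene','side')}
sc=lambda x,y:(190+x/4.5,150+y/4.5)
sd=lambda x,y:(180+x/3.7,140+y/3.7)
def both(name,a,b,z):
    A,B=S['scene'],S['side']
    print(name,tri(ray(A['K'],A['T'],a),ray(B['K'],B['T'],b)).round(4),plane(A['K'],A['T'],a,z).round(4),plane(B['K'],B['T'],b,z).round(4))
both('cap',sc(300,139),sd(227,182),.105)
both('dish',sc(611,362),sd(161,73),.012)
both('stylus',(211,146),sd(218,456),.125)
B=S['side']
for p in((202,172),(315,183),(291,279),(172,272)):print('boxcorner',plane(B['K'],B['T'],sd(*p),.07).round(4))
for n,p in(('teal',(228,132)),('teal',(170,153)),('teal',(108,273))):print(n,plane(B['K'],B['T'],sd(*p),.034).round(4))
for p in((183,468),(258,466),(262,536),(190,540)):print('standcorner',plane(B['K'],B['T'],sd(*p),.05).round(4))
s=r.get_state();print(R.from_quat(s['ee_rot']).as_matrix().round(3))
```

```text
cap [0.5625 0.0037 0.101 ] [0.564  0.0087 0.105 ] [ 0.5644 -0.0013  0.105 ]
dish [0.5009 0.2472 0.005 ] [0.5042 0.2525 0.012 ] [0.5036 0.2376 0.012 ]
stylus [ 0.5368 -0.2877  0.1158] [ 0.543  -0.2714  0.125 ] [ 0.5401 -0.2948  0.125 ]
boxcorner [0.5416 0.0427 0.07  ]
boxcorner [0.649  0.0189 0.07  ]
boxcorner [ 0.6157 -0.0918  0.07  ]
boxcorner [ 0.5084 -0.0741  0.07  ]
teal [0.5706 0.1247 0.034 ]
teal [0.5102 0.1016 0.034 ]
teal [ 0.4466 -0.0434  0.034 ]
standcorner [ 0.5095 -0.2625  0.05  ]
standcorner [ 0.5721 -0.2662  0.05  ]
standcorner [ 0.5705 -0.3289  0.05  ]
standcorner [ 0.5125 -0.3272  0.05  ]
[[-0.    -0.903  0.43 ]
 [-0.001  0.43   0.903]
 [-1.    -0.    -0.001]]
```

Request:
{"op": "carry_out", "data": {"motion": [[3, -40, -32, 0, 0, 0], [6, -80, -64, 0, 0, 0], [9, -120, -96, 0, 0, 0], [12, -160, -128, 0, 0, 0], [14, -200, -160, 0, 0, 0], [16, -240, -192, 0, 0, 0], [18, -280, -224, 0, 0, 0], [20, -320, -256, 0, 0, 0], [22, -360, -288, 0, 0, 0], [24, -400, -320, 0, 0, 0], [26, -440, -352, 0, 0, 0], [28, -475, -380, 0, 0, 0]], "claw": -1, "force": 40}}

```text
time_s: 1.35
position: [0.5415, 0.0455, 0.2036]
ee_rot: [-0.377, 0.598, 0.378, 0.598]
wrist_force: [0.8, 0.2, -0.2]
finger_gap: 1.001
```

Request:
{"op": "carry_out", "data": {"motion": [[1, -20, -14, 0, 0, 0], [2, -32, -23, 0, 0, 0], [2, -32, -23, 0, 0, 0], [2, -32, -23, 0, 0, 0]]}}

```text
time_s: 1.75
position: [0.5595, 0.0147, 0.2014]
ee_rot: [-0.377, 0.598, 0.378, 0.598]
wrist_force: [-0.6, -0.7, -0.2]
finger_gap: 0.996
```

```bash
cat > look.py <<'E'
import sys
from h import *
from station import r
def look(name,save=True):
    s=r.get_state();d=r.snapshot('wrist');T=np.eye(4);T[:3,:3]=R.from_quat(s['ee_rot']).as_matrix();T[:3,3]=s['position']
    if save: cv2.imwrite(f'pics/{name}.png',d['color'][:,:,::-1])
    print('t',s['time_s'],'p',s['position'].round(4),'f',s['wrist_force'].round(2),'gap',round(s['finger_gap'],3))
    np.savez(name+'.npz',K=d['K'],T=T@d['hand_eye'],color=d['color'])
    return s,d['color'],d['K'],T@d['hand_eye']
if __name__=='__main__':look(sys.argv[1])
E
python3 look.py w1
```

```text
t 1.75 p [0.5595 0.0147 0.2014] f [-0.59 -0.74 -0.22] gap 0.996
```

View pics/w1.png

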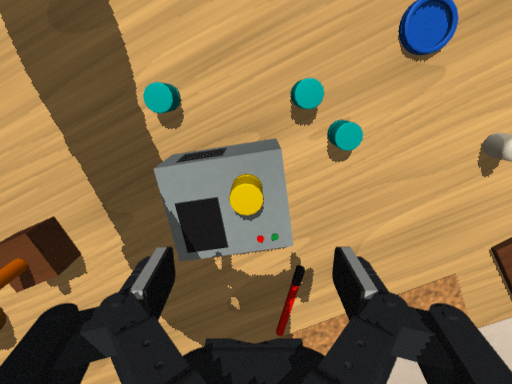

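The wrist view shows the cap on the box at about (247,197), the dish at (430,25), the stylus at (12,270), and the teal caps well away on the bench. I'll measure these.

Run:
```python
from h import *
d=np.load('w1.npz');K,T,img=d['K'],d['T'],d['color']
h=cv2.cvtColor(img,cv2.COLOR_RGB2HSV)
print(h[180:216:3,246].tolist())
for n,lo,hi in(('capall',(20,150,80),(35,255,255)),('captop',(20,150,220),(35,255,255)),('blue',(105,150,60),(125,255,255)),('orange',(5,180,100),(18,255,255))):
    print(n,[(b[0].tolist(),b[1]) for b in blobs(img,lo,hi,60)])
print('captop',plane(K,T,(246.5,199),.105),'dish',plane(K,T,(430,25),.012))
for p in((157,171),(277,149),(292,239),(190,252)):print(plane(K,T,p,.07).round(4))
```

```text
[[24, 255, 162], [24, 255, 196], [25, 255, 230], [25, 255, 230], [25, 255, 230], [25, 255, 228], [25, 255, 228], [25, 255, 228], [25, 255, 227], [25, 255, 225], [25, 255, 227], [25, 255, 226]]
capall [([246.1, 194.6], [229, 174, 34, 42, 1117])]
captop [([245.7, 198.6], [230, 184, 32, 30, 765])]
blue [([428.2, 25.2], [400, 0, 58, 54, 2373])]
orange [([10.9, 267.6], [0, 257, 27, 26, 328])]
captop [0.56270485 0.00587872 0.105     ] dish [0.50099228 0.24607615 0.012     ]
[ 0.5082 -0.0692  0.07  ]
[0.5398 0.0495 0.07  ]
[0.6383 0.0242 0.07  ]
[ 0.6043 -0.0855  0.07  ]
```

Request:
{"op": "carry_out", "data": {"motion": [[20, 0, 0, 0, 0, 0], [40, 0, 0, 0, 0, 0], [60, 0, 0, 0, 0, 0], [60, 0, 0, 0, 0, 0], [60, 0, 0, 0, 0, 0]]}}

```text
time_s: 2.3
position: [0.5598, 0.0143, 0.142]
ee_rot: [-0.378, 0.598, 0.378, 0.598]
wrist_force: [0.5, -1.0, -0.4]
finger_gap: 1.002
```

Request:
{"op": "carry_out", "data": {"motion": [[5, -3, -3, 0, 0, 0], [20, -6, -6, 0, 0, 0], [40, -6, -6, 0, 0, 0], [50, -6, -6, 0, 0, 0], [59, -6, -6, 0, 0, 0], [59, -6, -6, 0, 0, 0], [59, -6, -6, 0, 0, 0]]}}

```text
time_s: 3.0
position: [0.5632, 0.0049, 0.0829]
ee_rot: [-0.377, 0.598, 0.377, 0.598]
wrist_force: [0.2, -0.4, 0.2]
finger_gap: 0.999
```

Request:
{"op": "carry_out", "data": {"motion": [[0, 0, 0, 0, 0, 0], [0, 0, 0, 0, 0, 0], [0, 0, 0, 0, 0, 0], [0, 0, 0, 0, 0, 0], [0, 0, 0, 0, 0, 0], [0, 0, 0, 0, 0, 0], [0, 0, 0, 0, 0, 0], [0, 0, 0, 0, 0, 0]], "claw": 1, "force": 30}}

```text
time_s: 3.8
position: [0.5631, 0.0049, 0.0831]
ee_rot: [-0.377, 0.598, 0.377, 0.598]
wrist_force: [-2.4, 0.8, 5.9]
finger_gap: 0.362
```

Request:
{"op": "carry_out", "data": {"motion": [[-5, 0, 0, 0, 0, 0], [-15, 0, 0, 0, 0, 0], [-30, 0, 0, 0, 0, 0], [-50, 0, 0, 0, 0, 0], [-70, 0, 0, 0, 0, 0], [-70, 0, 0, 0, 0, 0], [-70, 0, 0, 0, 0, 0]]}}

```text
time_s: 4.5
position: [0.5632, 0.0049, 0.1536]
ee_rot: [-0.378, 0.597, 0.377, 0.598]
wrist_force: [-0.3, -0.5, -0.1]
finger_gap: 0.361
```

```bash
python3 look.py w2
```

```text
t 4.5 p [0.5632 0.0049 0.1536] f [-0.27 -0.53 -0.09] gap 0.361
```

View pics/w2.png

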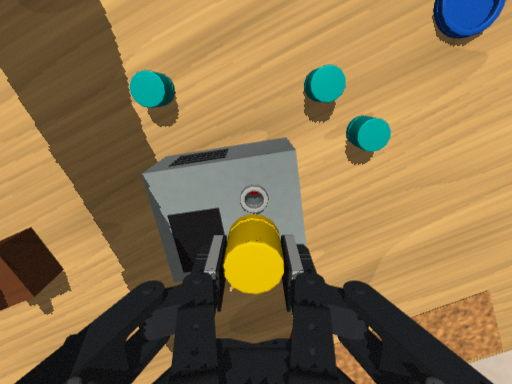

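The cap is held upright at (254,255) and the open port is visible at (255,199).

Run:
```python
from h import *
d=np.load('w2.npz');K,T,img=d['K'],d['T'],d['color']
print('captop',[(b[0].tolist(),b[1]) for b in blobs(img,(20,150,215),(35,255,255),60)], plane(K,T,(253.5,264),.1757))
g=cv2.cvtColor(img,cv2.COLOR_RGB2GRAY)[180:220,235:276]
c=cv2.HoughCircles(cv2.resize(g,None,fx=4,fy=4,interpolation=2),cv2.HOUGH_GRADIENT,1,100,param1=100,param2=20,minRadius=20,maxRadius=80);print(c)
if c is not None:
    u=c[0,0,:2]/4+[235,180];print(u)
    for uv in(u,(255,199)):print('port',plane(K,T,uv,.078))
```

```text
captop [([253.3, 267.1], [224, 242, 59, 51, 2369])] [0.55994971 0.00606351 0.1757    ]
[[[75.5 82.5 55.9]]]
[253.875 200.625]
port [0.56369489 0.00483314 0.078     ]
port [0.56278682 0.00630372 0.078     ]
```

Request:
{"op": "carry_out", "data": {"motion": [[0, 15, 18, 0, 0, 0], [0, 35, 42, 0, 0, 0], [0, 60, 72, 0, 0, 0], [0, 85, 102, 0, 0, 0], [10, 110, 132, 0, 0, 0], [25, 135, 162, 0, 0, 0], [45, 152, 182, 0, 0, 0], [63, 160, 191, 0, 0, 0], [63, 160, 191, 0, 0, 0], [63, 160, 191, 0, 0, 0]]}}

```text
time_s: 5.55
position: [0.5004, 0.245, 0.0893]
ee_rot: [-0.378, 0.599, 0.377, 0.597]
wrist_force: [-0.1, -0.2, -0.3]
finger_gap: 0.359
```

```bash
python3 look.py w3
python3 - <<'E'
from h import *
d=np.load('w3.npz');K,T,img=d['K'],d['T'],d['color']
b=blobs(img,(105,150,60),(125,255,255),60);print([(x[0].tolist(),x[1]) for x in b])
E
```

```text
t 5.55 p [0.5004 0.245  0.0893] f [-0.07 -0.17 -0.3 ] gap 0.359
[([256.6, 192.2], [224, 164, 65, 58, 2879])]
```

View pics/w3.png

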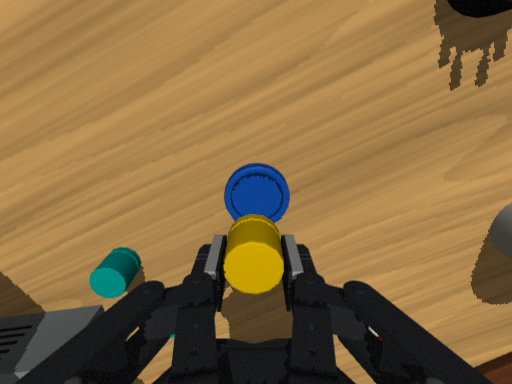

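Dish rim is centred at about (257,194), directly in line with the held cap at (254,255).

Run:
```python
from h import *
d=np.load('w3.npz');K,T=d['K'],d['T']
p=plane(K,T,(257,193.5),.012);print(p,(plane(K,T,(289,193),.012)-plane(K,T,(225,193),.012)))
for a in(1,-1):
    q=p+[0,0,0]
from scipy.spatial.transform import Rotation as R
Rt=R.from_quat([-0.378,0.599,0.377,0.597]);print(Rt.inv().apply(p-[.5004,.245,.012])*1000)
```

```text
[0.49660944 0.24961235 0.012     ] [0.02294198 0.04818995 0.        ]
[-0.00627448  5.40581856  2.53361255]
```

Request:
{"op": "carry_out", "data": {"motion": [[10, 2, 1, 0, 0, 0], [25, 3, 2, 0, 0, 0], [40, 3, 2, 0, 0, 0], [53, 3, 2, 0, 0, 0], [62, 3, 2, 0, 0, 0], [67, 3, 2, 0, 0, 0], [70, 3, 2, 0, 0, 0], [71, 3, 2, 0, 0, 0], [71, 3, 2, 0, 0, 0], [71, 3, 2, 0, 0, 0]]}}

```text
time_s: 6.6
position: [0.4991, 0.2494, 0.0191]
ee_rot: [-0.377, 0.598, 0.377, 0.598]
wrist_force: [-0.3, -0.4, 0.0]
finger_gap: 0.357
```

Request:
{"op": "carry_out", "data": {"motion": [[1, 0, 0, 0, 0, 0], [2, 0, 0, 0, 0, 0], [2, 0, 0, 0, 0, 0], [2, 0, 0, 0, 0, 0]]}}

```text
time_s: 7.0
position: [0.499, 0.2494, 0.0172]
ee_rot: [-0.377, 0.598, 0.377, 0.598]
wrist_force: [-1.3, -0.5, 5.7]
finger_gap: 0.36
```

Request:
{"op": "carry_out", "data": {"motion": [[0, 0, 0, 0, 0, 0], [0, 0, 0, 0, 0, 0], [0, 0, 0, 0, 0, 0], [0, 0, 0, 0, 0, 0], [0, 0, 0, 0, 0, 0], [0, 0, 0, 0, 0, 0], [0, 0, 0, 0, 0, 0]], "claw": -1}}

```text
time_s: 7.7
position: [0.4988, 0.2492, 0.0167]
ee_rot: [-0.377, 0.598, 0.377, 0.598]
wrist_force: [-0.2, 0.1, -0.4]
finger_gap: 0.997
```

Request:
{"op": "carry_out", "data": {"motion": [[-10, 0, 0, 0, 0, 0], [-30, 0, 0, 0, 0, 0], [-60, 0, 0, 0, 0, 0], [-90, 0, 0, 0, 0, 0], [-130, 0, 0, 0, 0, 0], [-170, 0, 0, 0, 0, 0], [-170, 0, 0, 0, 0, 0]]}}

```text
time_s: 8.4
position: [0.5022, 0.2508, 0.1929]
ee_rot: [-0.377, 0.594, 0.377, 0.602]
wrist_force: [1.2, 0.1, 0.3]
finger_gap: 1.0
```

```bash
python3 look.py w4;python3 -c "
from h import *
a=cv2.imread('pics/w4.png')[120:320,160:360];cv2.imwrite('pics/w4c.png',cv2.resize(a,None,fx=2.5,fy=2.5))"
```

```text
t 8.4 p [0.5022 0.2508 0.1929] f [1.16 0.09 0.34] gap 1.0
```

View pics/w4c.png

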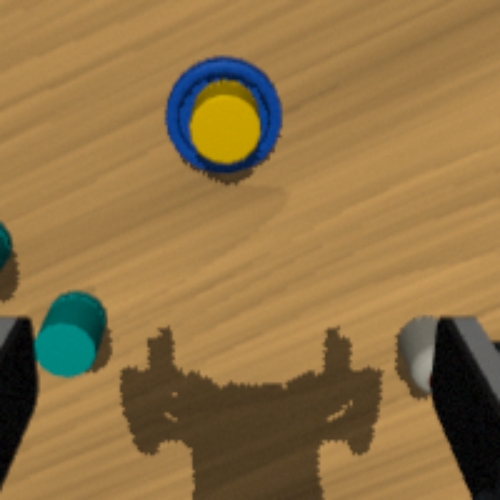

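The cap sits upright inside the blue dish (crop (225,115)), clear of the walls. Next, the stylus.

Request:
{"op": "carry_out", "data": {"motion": [[-5, -12, -20, 0, 0, 0], [-10, -32, -56, 0, 0, 0], [-20, -54, -95, 0, 0, 0], [-30, -76, -134, 0, 0, 0], [-40, -98, -173, 0, 0, 0], [-40, -120, -212, 0, 0, 0], [-40, -142, -250, 0, 0, 0], [-40, -164, -290, 0, 0, 0], [-40, -186, -328, 0, 0, 0], [-40, -208, -367, 0, 0, 0], [-40, -230, -406, 0, 0, 0], [-40, -248, -438, 0, 0, 0]]}}

```text
time_s: 9.65
position: [0.533, -0.2554, 0.2258]
ee_rot: [-0.377, 0.599, 0.377, 0.598]
wrist_force: [0.5, 0.9, -0.0]
finger_gap: 0.999
```

Request:
{"op": "carry_out", "data": {"motion": [[0, -12, -20, 0, 0, 0], [0, -20, -34, 0, 0, 0], [0, -22, -38, 0, 0, 0], [0, -22, -38, 0, 0, 0], [0, -22, -38, 0, 0, 0]]}}

```text
time_s: 10.15
position: [0.538, -0.2947, 0.2264]
ee_rot: [-0.378, 0.597, 0.378, 0.598]
wrist_force: [-0.1, 0.5, 0.3]
finger_gap: 1.001
```

```bash
python3 look.py w5;python3 -c "
from h import *
d=np.load('w5.npz');b=blobs(d['color'],(5,180,100),(18,255,255),60);print([(x[0].tolist(),x[1]) for x in b])
for x in b: print(plane(d['K'],d['T'],x[0],.125))"
```

```text
t 10.15 p [ 0.538  -0.2947  0.2264] f [-0.07  0.46  0.29] gap 1.001
[([257.1, 179.9], [246, 160, 24, 39, 623]), ([166.8, 239.1], [144, 225, 41, 35, 645])]
[ 0.53038956 -0.28758942  0.125     ]
[ 0.54733912 -0.39338489  0.125     ]
```

View pics/w5.png

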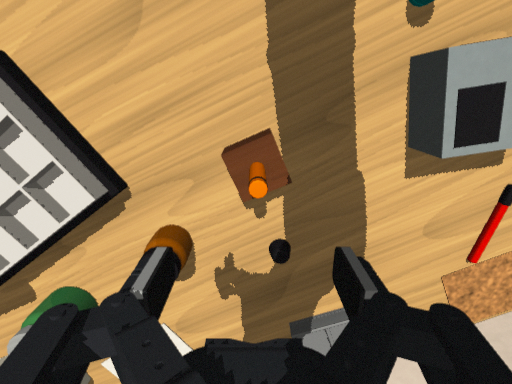

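The orange stylus stands upright in its block, its top at about (258,188). The amber jar (170,245) and loupe (280,250) are nearby, so I'll check finger clearance.

```bash
python3 -c "
from h import *
from station import r
s=r.get_state()
d=np.load('w5.npz');P=lambda u,z:plane(d['K'],d['T'],u,z)
b=P((258.3,188),.125)
for n,q in(('sty',b),('sty diam L',P((248,188),.125)),('R',P((269,188),.125)),('jar',P((172,248),.075)),('loupe',P((280,250),.026)),('standc',(P((222,157),.05)+P((269,130),.05)+P((290,182),.05)+P((246,206),.05))/4)):
    print(n,q.round(4),tool(s,[q[0],q[1],.067]).round(1))"
```

```text
sty [ 0.5379 -0.2899  0.125 ] [159.5   2.1   4.1]
sty diam L [ 0.5338 -0.2985  0.125 ] [159.5   2.1  -5.4]
R [ 0.5421 -0.281   0.125 ] [159.6   2.1  13.9]
jar [ 0.5778 -0.4215  0.075 ] [159.4 -90.3 -97.7]
loupe [ 0.6648 -0.3136  0.026 ] [ 159.5 -122.6   37. ]
standc [ 0.5399 -0.2913  0.05  ] [159.5  -0.3   3.7]
```

Request:
{"op": "carry_out", "data": {"motion": [[10, 1, 4, 0, 0, 0], [35, 1, 4, 0, 0, 0], [65, 1, 4, 0, 0, 0], [95, 1, 4, 0, 0, 0], [120, 1, 4, 0, 0, 0], [140, 1, 4, 0, 0, 0], [152, 1, 4, 0, 0, 0], [159, 1, 4, 0, 0, 0], [159, 1, 4, 0, 0, 0], [159, 1, 4, 0, 0, 0]]}}

```text
time_s: 11.2
position: [0.5391, -0.2927, 0.0684]
ee_rot: [-0.378, 0.598, 0.377, 0.598]
wrist_force: [0.9, 0.2, 0.6]
finger_gap: 0.999
```

Request:
{"op": "carry_out", "data": {"motion": [[0, 0, 0, 0, 0, 0], [0, 0, 0, 0, 0, 0], [0, 0, 0, 0, 0, 0], [0, 0, 0, 0, 0, 0], [0, 0, 0, 0, 0, 0], [0, 0, 0, 0, 0, 0], [0, 0, 0, 0, 0, 0], [0, 0, 0, 0, 0, 0], [0, 0, 0, 0, 0, 0], [0, 0, 0, 0, 0, 0]], "claw": 1, "force": 50}}

```text
time_s: 12.2
position: [0.5386, -0.2926, 0.0679]
ee_rot: [-0.377, 0.598, 0.377, 0.598]
wrist_force: [-0.8, 0.3, 4.2]
finger_gap: 0.191
```

Request:
{"op": "carry_out", "data": {"motion": [[-5, 0, 0, 0, 0, 0], [-15, 0, 0, 0, 0, 0], [-35, 0, 0, 0, 0, 0], [-60, 0, 0, 0, 0, 0], [-85, 0, 0, 0, 0, 0], [-100, 0, 0, 0, 0, 0], [-105, 0, 0, 0, 0, 0], [-105, 0, 0, 0, 0, 0]]}}

```text
time_s: 13.0
position: [0.5387, -0.2926, 0.1731]
ee_rot: [-0.378, 0.598, 0.377, 0.598]
wrist_force: [0.4, -0.5, -1.3]
finger_gap: 0.197
```

Request:
{"op": "carry_out", "data": {"motion": [[0, 5, 12, 0, 0, 0], [0, 13, 35, 0, 0, 0], [0, 25, 67, 0, 0, 0], [0, 38, 100, 0, 0, 0], [0, 50, 132, 0, 0, 0], [0, 62, 165, 0, 0, 0], [0, 75, 198, 0, 0, 0], [0, 87, 230, 0, 0, 0], [0, 97, 258, 0, 0, 0], [0, 103, 273, 0, 0, 0], [0, 105, 279, 0, 0, 0], [0, 105, 279, 0, 0, 0]]}}

```text
time_s: 14.2
position: [0.5634, 0.0046, 0.1722]
ee_rot: [-0.378, 0.598, 0.378, 0.597]
wrist_force: [0.2, -0.5, -1.0]
finger_gap: 0.194
```

Request:
{"op": "carry_out", "data": {"motion": [[0, 0, 0, 0, 0, 0], [0, 0, 0, 0, 0, 0], [0, 0, 0, 0, 0, 0]]}}

```text
time_s: 14.5
position: [0.5637, 0.003, 0.1728]
ee_rot: [-0.377, 0.598, 0.377, 0.598]
wrist_force: [0.7, 0.3, -0.1]
finger_gap: 0.198
```

```bash
python3 look.py w6;python3 -c "
from h import *
a=cv2.imread('pics/w6.png')[150:300,160:360];cv2.imwrite('pics/w6c.png',cv2.resize(a,None,fx=4,fy=4,interpolation=2))"
```

```text
t 14.5 p [0.5637 0.003  0.1728] f [ 0.74  0.34 -0.13] gap 0.198
```

View pics/w6c.png

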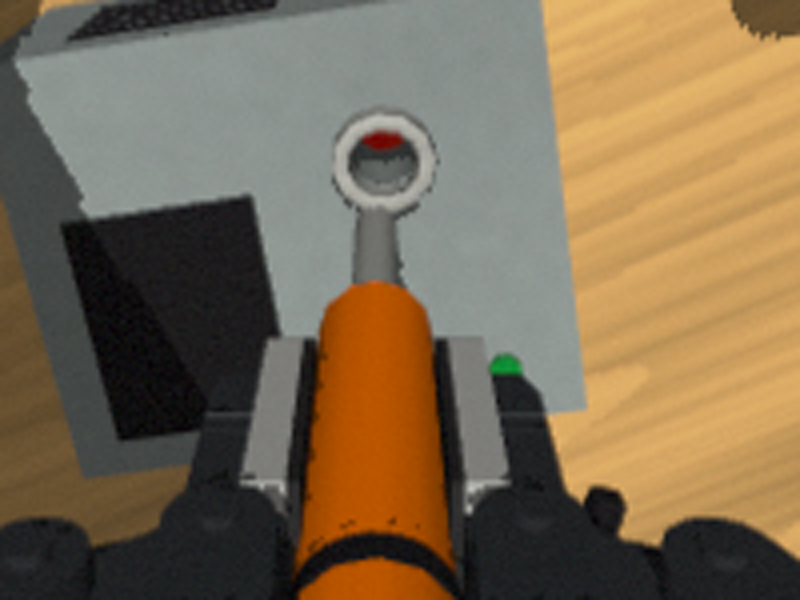

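The port mouth is at crop (385,162), i.e. full-image (256.2,190.5). The shaft's end is at crop (377,208), i.e. (254.2,202); this is the near rim, 4 mm toward the camera from the tip's axis.

```bash
python3 -c "
from h import *
from station import r
s=r.get_state()
d=np.load('w6.npz');P=lambda u,z:plane(d['K'],d['T'],u,z)
c=lambda x,y:(160+x/4,150+y/4)
for n,q in(('port',P(c(385,162),.078)),('collar LR mid',P(c(384.5,162),.078)),('tip rim',P(c(377,208),.110)),('shoulder near',P(c(376,282),.155))): print(n,q.round(4),tool(s,q).round(1))
A=tool(s,P(c(334,162),.078));B=tool(s,P(c(435,162),.078));print(A,B)
print(tool(s,P(c(384,108),.078)),tool(s,P(c(384,217),.078)))
# floor button: red far edge
print('jaw axis tilt',R.from_quat(s['ee_rot']).as_matrix().round(3)[2])"
```

```text
port [0.5629 0.0059 0.078 ] [94.7  1.8  1.9]
collar LR mid [0.5629 0.0058 0.078 ] [94.7  1.8  1.8]
tip rim [0.5608 0.0048 0.11  ] [62.7  3.3 -0. ]
shoulder near [0.556  0.0067 0.155 ] [17.7  8.5 -0.3]
[94.74509947  1.84544839 -9.55686754] [94.7397594   1.83837414 13.1073166 ]
[94.73946241 14.45439593  1.62698598] [ 94.74560978 -11.44631489   1.70084363]
jaw axis tilt [-1. -0. -0.]
```

Stylus is upright; it needs about +2, +2 mm (y, z) to centre on the port.

Request:
{"op": "carry_out", "data": {"motion": [[0, 1, 1, 0, 0, 0], [0, 2, 2, 0, 0, 0], [5, 2, 2, 0, 0, 0], [12, 2, 2, 0, 0, 0], [20, 2, 2, 0, 0, 0], [26, 2, 2, 0, 0, 0], [26, 2, 2, 0, 0, 0], [26, 2, 2, 0, 0, 0]]}}

```text
time_s: 15.35
position: [0.5628, 0.0071, 0.1465]
ee_rot: [-0.377, 0.598, 0.377, 0.598]
wrist_force: [-0.4, -0.3, -0.5]
finger_gap: 0.194
```

```bash
python3 look.py w7;python3 -c "
from h import *
a=cv2.imread('pics/w7.png')[150:300,160:360];cv2.imwrite('pics/w7c.png',cv2.resize(a,None,fx=4,fy=4,interpolation=2))"
```

```text
t 15.35 p [0.5628 0.0071 0.1465] f [-0.35 -0.32 -0.45] gap 0.194
```

View pics/w7c.png

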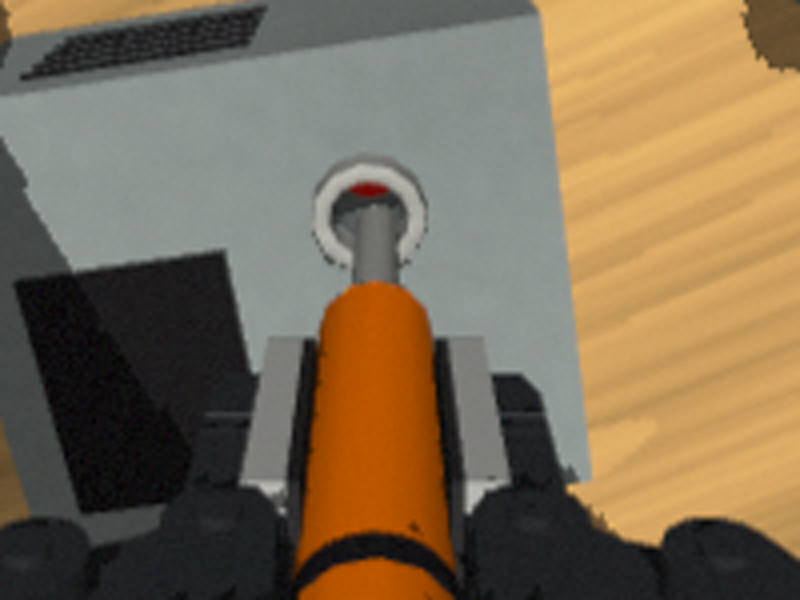

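The shaft enters over the mouth, about 1.3 mm off to the right (shaft 377, collar centre 371). I'll correct that and go down.

Request:
{"op": "carry_out", "data": {"motion": [[0, 0, -1, 0, 0, 0], [2, 0, -1.5, 0, 0, 0], [8, 0, -1.5, 0, 0, 0], [15, 0, -1.5, 0, 0, 0], [22, 0, -1.5, 0, 0, 0], [28, 0, -1.5, 0, 0, 0], [32, 0, -1.5, 0, 0, 0], [32, 0, -1.5, 0, 0, 0], [32, 0, -1.5, 0, 0, 0], [32, 0, -1.5, 0, 0, 0]]}}

```text
time_s: 16.4
position: [0.5625, 0.0058, 0.115]
ee_rot: [-0.378, 0.598, 0.377, 0.598]
wrist_force: [-0.7, -0.4, -0.5]
finger_gap: 0.198
```

Request:
{"op": "carry_out", "data": {"motion": [[2, 0, 0, 0, 0, 0], [4, 0, 0, 0, 0, 0], [6, 0, 0, 0, 0, 0], [6, 0, 0, 0, 0, 0], [6, 0, 0, 0, 0, 0]]}}

```text
time_s: 16.9
position: [0.5624, 0.0058, 0.1089]
ee_rot: [-0.377, 0.598, 0.377, 0.598]
wrist_force: [-0.3, -0.2, 2.5]
finger_gap: 0.197
```

Request:
{"op": "carry_out", "data": {"motion": [[1, 0, 0, 0, 0, 0], [2, 0, 0, 0, 0, 0], [2, 0, 0, 0, 0, 0], [2, 0, 0, 0, 0, 0]]}}

```text
time_s: 17.3
position: [0.5624, 0.0058, 0.1068]
ee_rot: [-0.377, 0.598, 0.377, 0.598]
wrist_force: [0.6, 0.4, 4.7]
finger_gap: 0.194
```

Request:
{"op": "carry_out", "data": {"motion": [[0.5, 0, 0, 0, 0, 0], [1, 0, 0, 0, 0, 0], [1, 0, 0, 0, 0, 0], [1, 0, 0, 0, 0, 0]]}}

```text
time_s: 17.7
position: [0.5623, 0.0058, 0.1058]
ee_rot: [-0.377, 0.598, 0.377, 0.598]
wrist_force: [0.3, 0.2, 2.8]
finger_gap: 0.194
```

Request:
{"op": "carry_out", "data": {"motion": [[0.5, 0, 0, 0, 0, 0], [1, 0, 0, 0, 0, 0], [1, 0, 0, 0, 0, 0], [1, 0, 0, 0, 0, 0]]}}

```text
time_s: 18.1
position: [0.5623, 0.0058, 0.1048]
ee_rot: [-0.377, 0.598, 0.377, 0.598]
wrist_force: [0.1, 0.7, 5.5]
finger_gap: 0.191
```

```bash
cat > f.py <<'E'
from station import r
import numpy as np
F=[];Z=[]
for i in range(8):
    r.snapshot('wrist');s=r.get_state();F.append(s['wrist_force']);Z.append(s['position'][2])
print(s['time_s'],np.mean(F,0).round(2),np.std(F,0).round(2),np.mean(Z).round(5))
E
python3 f.py
```

```text
18.5 [0.35 0.23 4.89] [0.3  0.41 0.6 ] 0.10477
```

Request:
{"op": "carry_out", "data": {"motion": [[0.5, 0, 0, 0, 0, 0], [0.5, 0, 0, 0, 0, 0], [0.5, 0, 0, 0, 0, 0]]}}

```text
time_s: 18.8
position: [0.5625, 0.0057, 0.1046]
ee_rot: [-0.377, 0.598, 0.377, 0.598]
wrist_force: [-0.5, -0.7, 8.4]
finger_gap: 0.199
```

```bash
python3 f.py
```

```text
19.2 [-0.28 -0.02  8.36] [0.39 0.4  0.35] 0.10465
```

Request:
{"op": "carry_out", "data": {"motion": [[-0.2, 0, 0, 0, 0, 0], [-0.2, 0, 0, 0, 0, 0], [-0.2, 0, 0, 0, 0, 0]]}}

```text
time_s: 19.5
position: [0.5624, 0.0057, 0.1047]
ee_rot: [-0.377, 0.598, 0.377, 0.598]
wrist_force: [-0.5, 1.3, 7.6]
finger_gap: 0.198
```

```bash
python3 f.py; python3 -c "
from station import r
import cv2
d=r.snapshot('side')['color'][130:290,180:300,::-1];cv2.imwrite('pics/fin.png',cv2.resize(d,None,fx=3.7,fy=3.7,interpolation=2))"
```

```text
19.9 [-0.51  0.39  7.13] [0.49 0.47 0.42] 0.10468
```

View pics/fin.png

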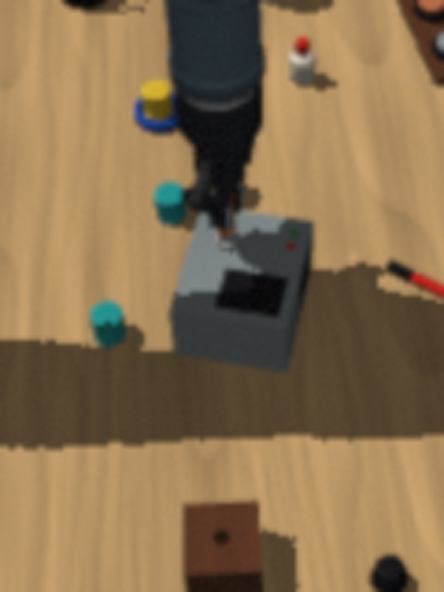

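The cap is in the dish (157,105), the stylus is in the port (225,240), and the stand is empty. The bench items in this view are where they were.

```bash
python3 -c "
from station import r
print(r.job_done())"
```

```text
the job is handed in; nothing more can be done
None
```

I lifted the yellow cap off the reset port and set it in the blue holder. Then I took the stylus from its stand, pushed it down through the port to the button's stop, and handed the job in at about 20 s, still gripping and holding the button down.

- **Button:** I judged it fully down by force, since button travel cannot be read directly. The force rose from about 4.9 N to 8.4 N for the last 0.5 mm commanded, while the tool moved only about 0.1 mm. I then backed off 0.2 mm, and it held steady at about 7.1 N with sideways forces near zero.
- **Last picture:** the side view shows the cap upright in the dish, the stylus in the port, and the stand empty. The loose things in that view look unmoved. The beaker, dark jar and screwdriver pot were not in that last view.
- **Disagreements:** camera estimates differed by 2–3 mm along the tool's y axis. My first centring over the port also overshot by about 1.5 mm; I corrected it before the stylus went in. No check failed.

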